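# Hang a tape roll in the feeder and hold its tension slide at the mark

## Task

Load the tape feeder: take the narrow roll of tape that stands in the small rack, hang it by its hole over the feeder's horizontal bar, between the post and the end knob, and let go of it. Then take the upright handle of the feeder's spring-return slide in the fingers, pull it out toward the front until the slide's pointer lines up with the marker clamped on the scale rail, and keep it there: finish while still holding the handle, because the slide springs back when let go. Leave the other things on the table where they are.

Things in the scene. Friction and masses are not known exactly. Their poses are not given: they have to be found in the camera images.
- tape_roll: narrow beige roll of tape, 100 mm outer diameter, 24 mm wide, hole 70 mm (wall about 15 mm), 0.07 to 0.14 kg. It starts standing on edge in the rack, its axis level. Origin: centre of one flat face; z axis: the roll's axis, to the other face
- roll_center (a point): centre of the roll's hole, half way through its width
- roll_rack: small fixed rack holding the roll upright in a slot: 110 x 50 mm foot, two walls 39 mm high along x with the 28 mm slot between. Origin: centre of its underside on the table; z up; x along the slot, y along the roll's axis. The standing roll's centre is 55 mm above the table, 50 mm below its top
- tape_feeder: fixed grey tape feeder, base plate x -150 to +70, y -110 to +150 mm, 12 mm thick. Origin on the table; z up; x to its back (pull direction is -x, roughly toward the robot); y to its left; the roll bar runs along -y to its free end. A post (34 x 16 mm, top 133 mm above the table) at x +35, y +12 carries the bar. A low guide roller (top 37 mm) is at x -100, y -60
- bar_mid (a point): point on the axis of the horizontal roll bar, 125 mm above the table, feeder x +35, y -60; axes as the feeder's. The bar is 14 mm thick and runs along y from the post's collar (28 mm dia., face 59 mm from here toward +y) to its free end, a knob (22 mm dia., 7 mm thick, inner face 45 mm from here toward -y). A hung roll's centre lies about 28 mm below this axis
- tension_slide: spring-return slide at the feeder's left-hand side: dark carriage 50 x 44 x 14 mm (upper face 35 mm above the table) with an upright black handle plate. Origin: centre of the carriage's underside; at feeder x -20, y +90 mm when home; axes as the feeder's. It slides out along feeder -x, 95 mm at most; a spring pulls it home (5 N at home, 6 N more per 100 mm) at once when let go
- handle_top (a point): middle of the upper edge of the handle plate, 85 mm above the table; the plate is 12 mm thick along the pull direction (feeder x), 40 mm wide (y) and stands 50 mm above the carriage
- slide_pointer (a point): tip of the thin upright steel pointer blade (3 mm thick) at the slide's left-hand (+y) side, in line with the handle plate along x
- marker: small dark clamp, 12 mm wide along x, with a thin upright rib at its middle, set on the aluminium scale rail that runs along feeder x to the left of the slide, 45 to 80 mm out from the pointer's home position and then fixed. Origin: middle of its underside, 30 mm above the table; axes as the feeder's. The pointer lines up when its x in this frame is 0
- glue_bottle: bystander: squeeze bottle with pointed cap, 44 x 43 x 128 mm, upright; origin at the centre of its underside; leave it alone
- rubber_stamp: bystander: hand stamp with a turned handle, 27 x 62 x 75 mm, upright; origin at the centre of its underside; leave it alone
- keys: bystander: bunch of keys with a tag, 84 x 118 x 8 mm; origin at the centre of its underside; leave it alone
- bulldog_clip: bystander: bulldog clip, 46 x 32 x 28 mm; origin at the centre of its underside; leave it alone
- packing_tape: bystander: wide brown roll of tape lying flat, 112 mm across, 48 mm high; origin at the centre of its underside; leave it alone
- stapler: bystander: stapler, 36 x 150 x 53 mm; origin at the centre of its underside; leave it alone
- calculator: bystander: desk calculator, 140 x 85 x 18 mm; origin at the centre of its underside; leave it alone
- letter_opener: bystander: letter opener, 17 x 238 x 10 mm; origin at the centre of its underside; leave it alone

How it is judged:
On the way, in this order (a step that is already met when the one before it is completed fails the run):
1. the narrow roll hangs on the bar, released, with the slide still home (z of roll_center in the frame of bar_mid between -0.036 and -0.018 m and x of roll_center in the frame of bar_mid between -0.02 and 0.02 m and y of roll_center in the frame of bar_mid between -0.034 and 0.05 m and angle between the z axis of tape_roll and the y axis of tape_feeder, either way round below 0.35 rad and contact force between tape_roll and tape_feeder above 0.2 N and contact force between tape_roll and the fingers below 0.05 N and distance of tension_slide from where it was at the start of the episode below 0.01 m), for 0.2 s.
2. the fingers hold the slide with its pointer at the marker (x of slide_pointer in the frame of marker between -0.006 and 0.006 m and linear speed of tension_slide below 0.01 m/s and contact force between tension_slide and the fingers above 3 N), for 0.3 s.
At the end, for the whole second after the job is handed in: The narrow roll hangs by its hole on the feeder's bar between post and end knob, not touched by the fingers, and the fingers hold the handle (contact above 3 N) with the slide still and its pointer within 6 mm of the middle of the marker (all of step 2 and z of roll_center in the frame of bar_mid between -0.036 and -0.018 m and x of roll_center in the frame of bar_mid between -0.02 and 0.02 m and y of roll_center in the frame of bar_mid between -0.034 and 0.05 m and angle between the z axis of tape_roll and the y axis of tape_feeder, either way round below 0.35 rad and contact force between tape_roll and tape_feeder above 0.2 N and contact force between tape_roll and the fingers below 0.05 N); the arm keeps its last pose, push and grip.
It fails at once if one of the other things on the table moved more than 30 mm (distance of any of glue_bottle, rubber_stamp, keys, bulldog_clip, packing_tape, stapler, calculator, letter_opener from where it was at the start of the episode above 0.03 m).
It also fails if it takes over 51 s, if anything falls off the work surface, if the arm or the gripper's body presses on something with over 40 N, if the wrist force passes 120 N, or if a joint passes its speed limit or range.

## Robot

A 6-joint arm with a two-finger parallel gripper is mounted at the origin on a cart in front of the work surface, level with it; the furniture and walls round the work are solid. World frame = base frame: x ahead of the robot, y to its left, z up, the work surface at z = 0. Lengths are in m, angles in rad, forces in N, time in s.
With the tool pointing down it reaches from about 0.3 to 0.875 m from the base axis. Payload 6.4 kg.
Tool frame: the origin (TCP) lies midway between the tips of the shut fingers; the grasp point (between the pads) lies 19 mm behind it; z points along the fingers, y is the line along which they close (so a half turn about z gives the same grasp; the last joint's range is limited). The gripper opens to 85 mm and grips with 20 to 120 N. Pads are 22 mm wide; open, the fingers measure 114 mm over their backs; the gripper's body (76 mm by 85 mm) begins 54 mm behind the grasp point. The pads swing forward as they close: fully open they stand 13 mm farther back than shut.
Start: joints at [-1.476, 0.181, 1.607, -0, 1.354, -0.206], TCP at [0.17, -0.549, 0.231] pointing down, gripper open.
Joint ranges: [-2.99, 2.99], [-0.89, 2.07], [0.3, 2.58], [-1.14, 4.28], [0, 2.63], [-3.12, 3.12]. Speed limits (rad/s): [2.57, 2.57, 3.01, 3.14, 3.14, 3.14].

## Interface

Orientations are given as a unit quaternion [w, x, y, z].
In Python, from bench import ctrl gives the robot as it stands.
- The arm moves only by the tool drive_tool, never from a script. Its argument "plan" is a list that holds one entry, the list of rows, each a list of 4 numbers: the shift along the tool's x, y, z scaled (see below), then the turn about the tool's z scaled (see below). In form: [[[x, y, z, roll], ...]]. A call has 1 to 12 rows; each row is the pose to reach, as a shift and turn from the pose commanded when the call began, along the tool's axes at that moment, turning the shorter way round; what a row does not reach only later rows make up. The controller multiplies each number of a shift by 400 mm and each number of a turn by 180 degrees. A row lasts 1/12 s, in which the tool goes at most 41.7 mm and 7.16 degrees, less where a joint would pass 70% of its speed; a pose out of reach is approached as far as the arm can. A call with a number of a shift or a turn outside -1 to 1 is refused whole. A call with a gripper value outside its range is refused whole. "jaw" is the closure, from 0 (fully open) to 1 (shut), set as the call begins (left out, the last holds). The fingers move at their own pace and stop on an object; the grip force is fixed at half the most. Time passes only in rows, so rows that repeat a pose let the fingers close. It gives the time, the measured TCP pose, the force, the opening and the grip force at its end, in the units of the state.
- ctrl.get_obs(): the state, without advancing time (a new reading comes with each control period).
- ctrl.camera(name): name is "scene" or "top" or "wrist"; returns (picture, depth): 480x640x3 uint8, red, green, blue; 480x640 float32, m along the optical axis (not along the pixel's ray), 0 where there is no reading.
- ctrl.camera_info(name): a dict with "camera_matrix" (3x3 intrinsics, pixels), "R" (3x3) and "t" (3): a world point X has camera coordinates R X + t; the wrist camera has in their place "T_tool_cam" (4x4, takes a point from camera to tool coordinates, whose origin is the TCP and whose axes are the flange's). Camera axes: x right, y down, z forward; pixel columns grow to the right and rows downward; lengths in m; the calibration is good to about 2 mm. A picture is of the moment at which its call begins: read the wrist's pose just before it. camera_info takes no time and is no camera call.
- ctrl.hand_in(): hands the job in; it is judged then, once.
The state is a dict: "time_s": time; "q": joint angles; "dq": joint speeds; "joint_efforts": joint torques, N m; "eef_pos": TCP position; "eef_rot": TCP orientation; "wrist_force": force on the tool from outside, world axes, zero at the start; "torque": the same for the moment, N m; "opening": opening from 0.0 (shut) to 1.0 (fully open); "grasp_force": force on a finger pad.
Only numpy, scipy, OpenCV 4.12 (cv2) and the standard library are available. Lean on these libraries where they do the work, as an engineer would, in place of code of your own. Each camera call takes 0.05 s, during which the arm holds its last target. There are 200 camera calls.

## Working session

There is one attempt and no reset: what is moved stays moved. The work goes in short steps, Python scripts to look and compute and a tool call to move; the robot and the scene stay as the last step left them, time stands still between calls to the robot, and variables do not carry over. Pictures are saved under pics/ and viewed, at most 10 in all, crops included, and the job is handed in when it is done.

Besides the shell and the picture viewer there is one more tool, called after "Call:" as a command line: name --argument value ..., lists and objects as JSON in quotes. drive_tool: Moves the arm, as the interface text tells. Its arguments: {"type":"object","properties":{"plan":{"type":"array"},"jaw":{"type":"number"}},"required":["plan"]}

```bash
mkdir -p pics; ls; python3 - <<'E'
from bench import ctrl
import numpy as np,cv2
o=ctrl.get_obs();print({k:np.round(v,3) for k,v in o.items()})
for n in("top","scene"):
    p,d=ctrl.camera(n);cv2.imwrite(f"pics/{n}0.png",p[:,:,::-1]);np.save(f"pics/{n}_d.npy",d);np.save(f"pics/{n}_p.npy",p)
    i=ctrl.camera_info(n);print(n,{k:np.round(v,4).tolist() for k,v in i.items()})
print(ctrl.camera_info("wrist"))
E
```

```text
pics
{'time_s': np.float64(0.0), 'q': array([-1.476,  0.182,  1.608,  0.   ,  1.354, -0.206]), 'dq': array([ 0.   , -0.   , -0.   ,  0.001, -0.   , -0.001]), 'joint_efforts': array([-1.0000e-03, -4.4487e+01, -3.5134e+01, -0.0000e+00,  9.0000e-03,
       -0.0000e+00]), 'eef_pos': array([ 0.17 , -0.549,  0.23 ]), 'eef_rot': array([-0.001,  0.989,  0.15 ,  0.   ]), 'wrist_force': array([-0.183, -0.253,  0.065]), 'torque': array([0.012, 0.018, 0.007]), 'grasp_force': np.float64(0.0), 'opening': np.float64(0.997)}
top {'camera_matrix': [[434.4006, 0.0, 321.8177], [0.0, 434.4006, 240.5538], [0.0, 0.0, 1.0]], 'R': [[0.0053, -1.0, -0.0062], [-0.9982, -0.0049, -0.0589], [0.0589, 0.0065, -0.9982]], 't': [0.1137, 0.4946, 1.3862]}
scene {'camera_matrix': [[489.8095, 0.0, 326.2475], [0.0, 489.8095, 239.7978], [0.0, 0.0, 1.0]], 'R': [[0.9048, -0.4252, 0.0246], [-0.1684, -0.4102, -0.8963], [0.3912, 0.8068, -0.4427]], 't': [-0.4318, 0.2328, 1.1053]}
{'camera_matrix': array([[415.97684655,   0.        , 314.84951845],
       [  0.        , 415.97684655, 238.90674285],
       [  0.        ,   0.        ,   1.        ]]), 'T_tool_cam': array([[ 1.20866647e-04, -9.58953821e-01, -2.83562259e-01,
         7.21523987e-02],
       [ 9.99999988e-01,  1.41957938e-04, -5.38310754e-05,
        -1.63045408e-03],
       [ 9.18754290e-05, -2.83562250e-01,  9.58953827e-01,
        -1.43262746e-01],
       [ 0.00000000e+00,  0.00000000e+00,  0.00000000e+00,
         1.00000000e+00]])}
```

View pics/top0.png

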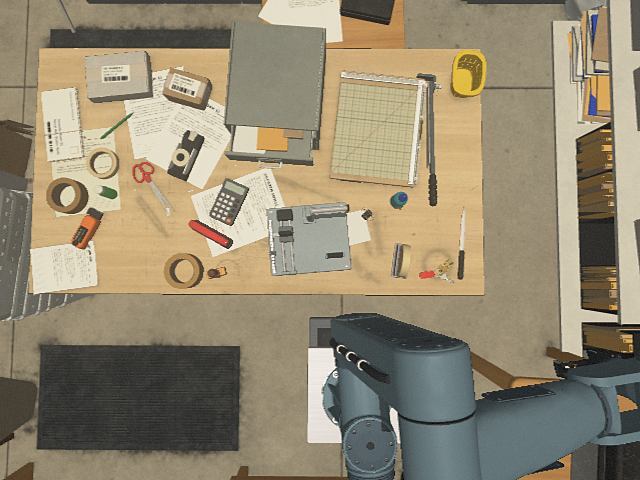

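View pics/scene0.png

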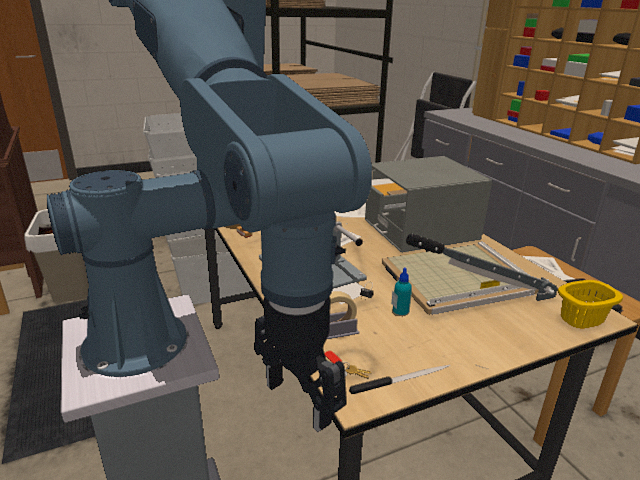

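The top view shows the feeder at about (310,240), the bar at about (325,210), the slide at (285,225) on its left, and the roll in its rack at (402,260). Next I'll enlarge that area and print depth-based coordinates.

```bash
cat > h.py <<'E'
from bench import ctrl
import numpy as np,cv2
from scipy.spatial.transform import Rotation as Rn
def world(n,d,obs=None):
    i=ctrl.camera_info(n);K=i["camera_matrix"];v,u=np.mgrid[:480,:640]
    c=np.stack([(u-K[0,2])/K[0,0]*d,(v-K[1,2])/K[1,1]*d,d],-1)
    if "R" in i: return (c-i["t"])@i["R"]
    w,x,y,z=obs["eef_rot"];T=i["T_tool_cam"]
    return (c@T[:3,:3].T+T[:3,3])@Rn.from_quat([x,y,z,w]).as_matrix().T+obs["eef_pos"]
E
python3 - <<'E'
from h import *
d=np.load("pics/top_d.npy");p=np.load("pics/top_p.npy");W=world("top",d)
c=p[195:295,255:415,::-1];cv2.imwrite("pics/c1.png",cv2.resize(c,None,fx=5,fy=5,interpolation=cv2.INTER_CUBIC))
def f(lo,hi,u0,u1,v0,v1,name):
    S=W[v0:v1,u0:u1].reshape(-1,3);S=S[(S[:,2]>lo)&(S[:,2]<hi)]
    if len(S)<3:print(name,len(S));return
    r=cv2.minAreaRect((S[:,:2]*1000).astype(np.float32));print(name,len(S),S.mean(0).round(4),np.array(r[0]).round(1),np.array(r[1]).round(1),round(r[2],1))
f(.006,.02,255,360,195,285,"base")
f(.108,.14,290,360,195,225,"bar")
f(.07,.12,385,415,235,285,"roll")
f(.03,.045,385,415,235,285,"rack")
f(.05,.095,265,310,200,250,"handle")
print(W[262,262:285,2].round(3)); 
for v in range(204,250,3):print(v,(W[v,262:306:2,2]*1000).round().astype(int))
E
```

```text
base 4181 [0.4958 0.151  0.0118] [498.6 164.7] [289.6 338.7] 0.3
bar 260 [0.5798 0.11   0.1305] [578.2 102.1] [ 34.  129.5] 1.8
roll 266 [ 0.4307 -0.1363  0.0947] [ 430.9 -137.4] [24.6 95.5] 82.6
rack 89 [ 0.4334 -0.1219  0.0373] [ 432.6 -132.4] [ 38.  100.5] 88.7
handle 68 [0.5181 0.2246 0.0791] [529.6 200.6] [ 21.8 107.2] 26.0
[-0.002 -0.002  0.003  0.001  0.002  0.     0.002 -0.004  0.01   0.015
  0.03   0.032  0.024  0.014  0.014  0.014  0.014  0.012  0.013  0.011
  0.018  0.026  0.024]
204 [ 0 -1 -2 -1 -2  1 -5 -5  1  5 -3  3 -3  3 -1  0  3 -2 -1  1 -1  1]
207 [ 1  2 -2 -2  0 -7  3  4 -3  2  9 14 13 11 16 15  8 15 10 15 14 16]
210 [-5  5 13 13 12  8  8 39 39 41 41 35 38 41 35 18 12 14 11 13 15 20]
213 [   4   -1   13   16   12    7 1414   36   38   41   38   38   35   41
   34   13   12   11   10   11   10   12]
216 [-4 -4 -5  9 16 13 13 13 37 33 39 38 38 34 35 25 15 10 10 10 11 23]
219 [ 0  0 -3 13 11 10  8  7 34 38 32 33 33 36 34 22 12 15  8 12 14 15]
222 [-5 -6 -1  8 32 12 10 12  5 30 12 13 16 29 28 10 10 14  8  5  5 19]
225 [-5  0 -5 16 25  8 13 14 10 32 13  8  9 33 27 19 10 14  6 11 13 11]
228 [ 0  0  3  6 24  6 10 14 28 35 42 37 32 35 31 10 15 12 11 14 12 12]
231 [ 1 -2  2 12 31 15 11 13 17 83 82 88 85 88 82 32 19 10 12  4 12 13]
234 [ 3  1  0  7 36 16 41 35 84 89 84 87 80 81 71 31 13 12 13 15  7 16]
237 [ 1 -1  1 11 32 24 11  8 11 33 36 31 37 34 34 36 16 12  8 14 16 12]
240 [-3  0 -3 11 31 29 13  9 15 34 32 36 29 31 37 31  7 13 12 15 13  8]
243 [ 2  0 -1  2 32 30 14  9 16  9 31 15 12  9 30 15 15 14 15 16 11 13]
246 [-6  1 -5 -6 15 32  9 15 11  3 27 10 14 11 20 27  8 14 10 10 10 12]
249 [  -1   -5   -1   -4   14 1414   14   11   11    7   28   11   13   14
   28   21    9   13   13   11    9   12]
```

View pics/c1.png

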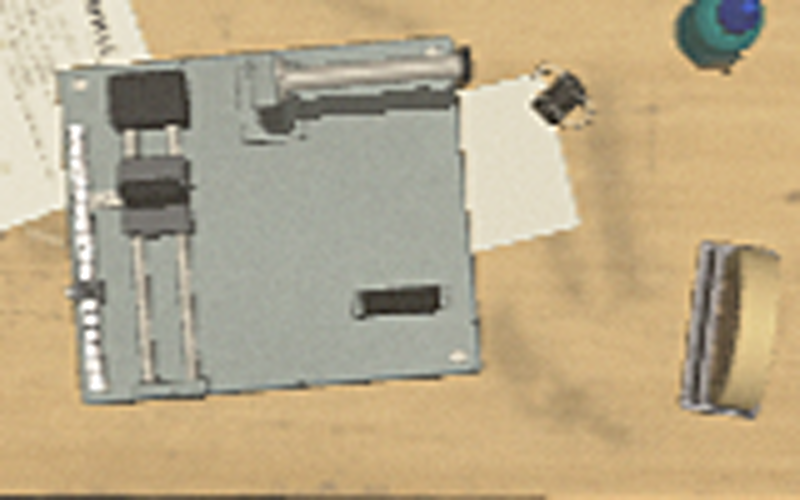

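The enlarged view shows these features:
- **Base plate:** corners near crop (57,72), (450,38), (480,372) and (85,402).
- **Bar:** from (285,75) to the knob at (465,66).
- **Slide:** handle at (153,190), pointer at (105,200), marker at (88,292).
- **Roll and rack:** centred near (730,330), turned about -7°.

Next I fit the poses.

```bash
cat >> h.py <<'E'
def ray(n,u,v,z):
    i=ctrl.camera_info(n);K=i["camera_matrix"];c=-i["R"].T@i["t"];r=i["R"].T@np.array([(u-K[0,2])/K[0,0],(v-K[1,2])/K[1,1],1]);return c+r*(z-c[2])/r[2]
def cr(U,V,z): return ray("top",(U+.5)/5-.5+255,(V+.5)/5-.5+195,z)
E
python3 - <<'E'
from h import *
P=np.array([cr(57,72,.012),cr(450,38,.012),cr(480,372,.012),cr(85,402,.012)])[:,:2]
L=np.array([[.07,.15],[.07,-.11],[-.15,-.11],[-.15,.15]])
a=L-L.mean(0);b=P-P.mean(0);th=np.arctan2((a[:,0]*b[:,1]-a[:,1]*b[:,0]).sum(),(a*b).sum())
R=np.array([[np.cos(th),-np.sin(th)],[np.sin(th),np.cos(th)]]);o=P.mean(0)-R@L.mean(0)
print("feeder",o.round(4),np.degrees(th),(P-(L@R.T+o)).round(4).tolist())
for n,l,m in[("bar_mid",(.035,-.06),None),("knobcentre",(.035,-.1085),cr(465,66,.125)),("handle",(-.02,.09),cr(153,190,.085)),("ptr",(-.02,.12),cr(105,200,.04)),("marker",None,cr(88,292,.04))]:
    if l: print(n,"pred",(R@l+o).round(4))
    if m is not None: print(n,"meas",m.round(4),"local",(R.T@(m[:2]-o)).round(4))
# roll: top stripe, rack
d=np.load("pics/top_d.npy");W=world("top",d)[235:285,385:415].reshape(-1,3)
for lo,hi in[(.09,.12),(.06,.12)]:
    S=W[(W[:,2]>lo)&(W[:,2]<hi)];c=S[:,:2].mean(0);_,s,V=np.linalg.svd(S[:,:2]-c);print(c.round(4),np.degrees(np.arctan(V[0,1]/V[0,0])),len(S),np.ptp((S[:,:2]-c)@V.T,axis=0).round(3))
for U,V,z in[(703,242,.039),(683,408,.039),(778,250,.08),(755,416,.039),(725,246,.039)]:print(U,V,cr(U,V,z).round(4))
E
```

```text
feeder [0.5418 0.144 ] 5.124590199285466 [[-0.0021, -0.0015], [-0.002, 0.0022], [0.0007, 0.0021], [0.0033, -0.0027]]
bar_mid pred [0.582  0.0874]
knobcentre pred [0.5863 0.0391]
knobcentre meas [0.5858 0.0391 0.125 ] local [ 0.0345 -0.1085]
handle pred [0.5138 0.2319]
handle meas [0.5138 0.2283 0.085 ] local [-0.0204  0.0864]
ptr pred [0.5111 0.2618]
ptr meas [0.5107 0.2628 0.04  ] local [-0.0203  0.1211]
marker meas [0.4523 0.2729 0.04  ] local [-0.0776  0.1363]
[ 0.4308 -0.1367] -8.484423691453953 188 [0.071 0.024]
[ 0.4302 -0.1361] -7.369435001323799 279 [0.099 0.025]
703 242 [ 0.486  -0.1163  0.039 ]
683 408 [ 0.3811 -0.1032  0.039 ]
778 250 [ 0.4791 -0.1556  0.08  ]
755 416 [ 0.3764 -0.1485  0.039 ]
725 246 [ 0.4835 -0.1302  0.039 ]
```

```bash
cat >> h.py <<'E'
def th(o):
    w,x,y,z=o["eef_rot"];m=Rn.from_quat([x,y,z,w]).as_matrix();return np.arctan2(m[1,0],m[0,0])
def go(p,deg,o=None):
    o=o or ctrl.get_obs();w,x,y,z=o["eef_rot"];m=Rn.from_quat([x,y,z,w]).as_matrix()
    s=m.T@(np.array(p)-o["eef_pos"])/.4;a=(np.degrees(th(o))-deg)/180
    print("t",round(o["time_s"],2),"pos",o["eef_pos"].round(4),"th",np.degrees(th(o)).round(2),"open",round(o["opening"],3),"F",o["wrist_force"].round(1),"g",round(o["grasp_force"],1),"->",s.round(4).tolist(),round(a,4))
E
python3 -c "
from h import *
go((.391,-.132,.22),-7.5)"
```

```text
t 0.1 pos [ 0.1703 -0.5487  0.2305] th 17.23 open 0.997 F [ 0.5 -0.4 -1. ] g 0.0 -> [0.8355, -0.8314, 0.0277] 0.1374
```

Call:
drive_tool --plan '[[[0.836,-0.831,0.028,0.137],[0.836,-0.831,0.028,0.137],[0.836,-0.831,0.028,0.137],[0.836,-0.831,0.028,0.137],[0.836,-0.831,0.028,0.137],[0.836,-0.831,0.028,0.137],[0.836,-0.831,0.028,0.137],[0.836,-0.831,0.028,0.137],[0.836,-0.831,0.028,0.137],[0.836,-0.831,0.028,0.137],[0.836,-0.831,0.028,0.137],[0.836,-0.831,0.028,0.137]]]' --jaw 0

```text
time_s: 1.1
eef_pos: [0.3923, -0.1281, 0.2198]
eef_rot: [-0.001, 0.998, -0.063, 0.0]
wrist_force: [0.2, -0.2, -0.7]
opening: 1.0
grasp_force: 0.0
```

Call:
drive_tool --plan '[[[0,0,0,0],[0,0,0,0],[0,0,0,0]]]'

```text
time_s: 1.35
eef_pos: [0.391, -0.1332, 0.22]
eef_rot: [0.0, 0.998, -0.065, -0.0]
wrist_force: [0.5, 0.4, 0.4]
opening: 1.0
grasp_force: 0.0
```

```bash
python3 - <<'E'
from h import *
o=ctrl.get_obs();go((.391,-.132,.22),-7.5,o)
p,d=ctrl.camera("wrist");cv2.imwrite("pics/w1.png",p[:,:,::-1])
W=world("wrist",d,o).reshape(-1,3);ok=(d.ravel()>0)&(abs(W[:,0]-.43)<.09)&(abs(W[:,1]+.137)<.05)
W=W[ok]
for lo,hi in[(.095,.12),(.06,.12),(.033,.045)]:
    S=W[(W[:,2]>lo)&(W[:,2]<hi)];c=S[:,:2].mean(0);_,s,V=np.linalg.svd(S[:,:2]-c,full_matrices=False);q=(S[:,:2]-c)@V.T
    print(c.round(4),np.degrees(np.arctan(V[0,1]/V[0,0])),len(S),np.percentile(q,[2,98],axis=0).round(3).tolist(), np.percentile(S[:,2],99))
E
```

```text
t 1.35 pos [ 0.391  -0.1332  0.22  ] th -7.43 open 1.0 F [0.5 0.4 0.4] g 0.0 -> [-0.0003, -0.003, -0.0001] 0.0004
[ 0.4319 -0.1381] -7.153504482862476 3608 [[-0.028, -0.011], [0.031, 0.011]] 0.10668560629184258
[ 0.4359 -0.1386] -7.48890640410345 5170 [[-0.041, -0.011], [0.047, 0.011]] 0.10652584248203649
[ 0.4332 -0.1371] -9.329440066836623 1873 [[-0.045, -0.019], [0.05, 0.021]] 0.04108587156779832
```

View pics/w1.png

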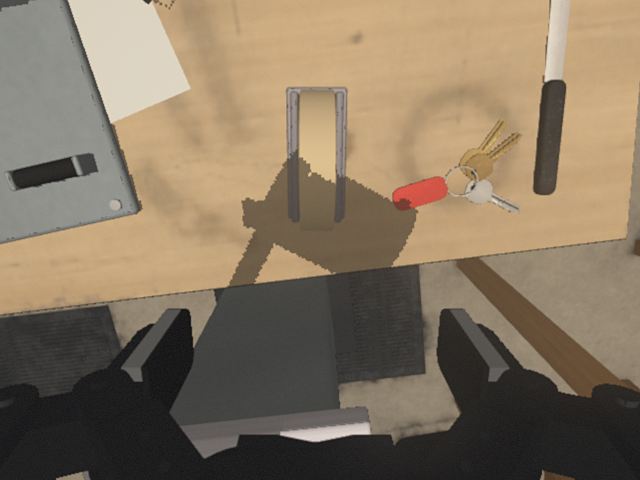

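The wrist view shows the rack and roll centred at about (318,155), upright in the picture, so the yaw matches. I'll descend on the near flank of the ring.

```bash
python3 -c "
from h import *
go((.3915,-.1328,.052),-7.4)"
```

```text
t 1.4 pos [ 0.3909 -0.1336  0.22  ] th -7.5 open 0.998 F [-0.1 -0.8  0.6] g 0.0 -> [0.0014, -0.0022, 0.42] -0.0005
```

Call:
drive_tool --plan '[[[0.001,-0.002,0.1,0],[0.001,-0.002,0.2,0],[0.001,-0.002,0.29,0],[0.001,-0.002,0.35,0],[0.001,-0.002,0.39,0],[0.001,-0.002,0.42,0],[0.001,-0.002,0.42,0],[0.001,-0.002,0.42,0]]]'

```text
time_s: 2.07
eef_pos: [0.391, -0.1327, 0.0518]
eef_rot: [-0.0, 0.998, -0.066, -0.001]
wrist_force: [-0.1, -1.0, 0.3]
opening: 1.001
grasp_force: 0.0
```

Call:
drive_tool --plan '[[[0,0,0,0],[0,0,0,0],[0,0,0,0],[0,0,0,0],[0,0,0,0],[0,0,0,0],[0,0,0,0],[0,0,0,0],[0,0,0,0],[0,0,0,0]]]' --jaw 1

```text
time_s: 2.9
eef_pos: [0.3922, -0.1321, 0.0525]
eef_rot: [0.0, 0.998, -0.065, 0.0]
wrist_force: [-0.7, 0.4, 6.0]
opening: 0.26
grasp_force: 61.2
```

Call:
drive_tool --plan '[[[0,0,-0.05,0],[0,0,-0.12,0],[0,0,-0.2,0],[0,0,-0.27,0],[0,0,-0.3,0],[0,0,-0.3,0],[0,0,-0.3,0]]]'

```text
time_s: 3.48
eef_pos: [0.3917, -0.1318, 0.1719]
eef_rot: [0.0, 0.998, -0.065, 0.0]
wrist_force: [0.4, 0.0, -1.1]
opening: 0.262
grasp_force: 60.5
```

```bash
cat >> h.py <<'E'
FO=np.array([.5418,.144]);FY=np.radians(5.12);FR=np.array([[np.cos(FY),-np.sin(FY)],[np.sin(FY),np.cos(FY)]])
def fw(x,y,z): return (*(FR@[x,y]+FO),z)
E
python3 - <<'E'
from h import *
o=ctrl.get_obs()
p,d=ctrl.camera("wrist");cv2.imwrite("pics/w2.png",p[:,:,::-1])
W=world("wrist",d,o).reshape(-1,3)[d.ravel()>0]
R=np.array([[np.cos(th(o)),-np.sin(th(o))],[np.sin(th(o)),np.cos(th(o))]])
q=np.c_[(W[:,:2]-o["eef_pos"][:2])@R,W[:,2]-o["eef_pos"][2]]
S=q[(abs(q[:,1])<.03)&(q[:,0]>.005)&(q[:,0]<.11)&(q[:,2]>-.05)&(q[:,2]<.07)]
A=np.c_[2*S[:,[0,2]],np.ones(len(S))]
T=S[S[:,2]>.02]
# outer-surface circle
A=np.c_[2*T[:,[0,2]],np.ones(len(T))];s=np.linalg.lstsq(A,(T[:,[0,2]]**2).sum(1),rcond=None)[0];print("circle c (tool x, up)",s[:2],np.sqrt(s[2]+s[0]**2+s[1]**2),len(T),"y range",np.percentile(T[:,1],[2,50,98]).round(4),"zmax",np.percentile(T[:,2],99))
go(fw(-.006,-.165,.16),5.1,o)
E
```

```text
circle c (tool x, up) [0.03825227 0.02307028] 0.03529500931596022 36809 y range [-0.0251  0.001   0.0241] zmax 0.06900215096946999
t 3.48 pos [ 0.3917 -0.1318  0.1719] th -7.42 open 0.262 F [ 0.4  0.  -1.1] g 60.5 -> [0.3579, -0.3264, 0.0297] -0.0696
```

View pics/w2.png

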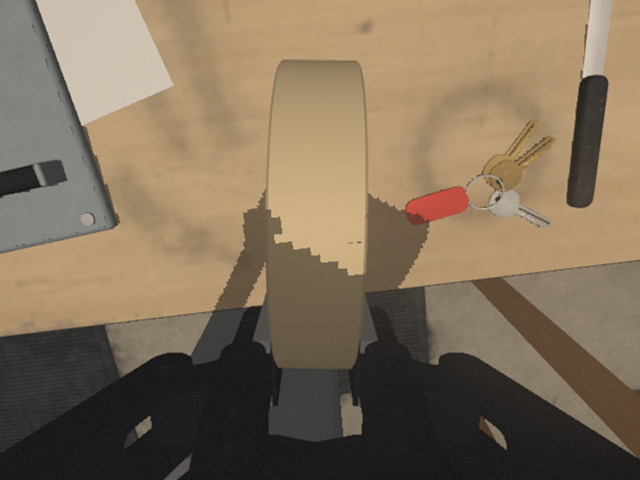

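The roll is held square between the fingers, spanning columns 268–368 with its top rim at about row 60. I'll move it to just outside the knob.

Call:
drive_tool --plan '[[[0.06,-0.06,0.02,-0.02],[0.14,-0.13,0.03,-0.04],[0.22,-0.2,0.03,-0.07],[0.29,-0.265,0.03,-0.07],[0.335,-0.306,0.03,-0.07],[0.358,-0.326,0.03,-0.07],[0.358,-0.326,0.03,-0.07],[0.358,-0.326,0.03,-0.07],[0.358,-0.326,0.03,-0.07]]]'

```text
time_s: 4.28
eef_pos: [0.5489, -0.0216, 0.1588]
eef_rot: [-0.0, 0.999, 0.045, -0.001]
wrist_force: [0.2, 0.1, -1.2]
opening: 0.263
grasp_force: 60.4
```

```bash
python3 - <<'E'
from h import *
o=ctrl.get_obs()
p,d=ctrl.camera("wrist");cv2.imwrite("pics/w3.png",p[:,:,::-1])
W=world("wrist",d,o).reshape(-1,3)[d.ravel()>0]
t=th(o);R=np.array([[np.cos(t),-np.sin(t)],[np.sin(t),np.cos(t)]])
q=np.c_[(W[:,:2]-o["eef_pos"][:2])@R,W[:,2]-o["eef_pos"][2]]
T=q[(abs(q[:,1])<.01)&(q[:,0]>.025)&(q[:,0]<.11)&(q[:,2]>.02)&(q[:,2]<.07)]
A=np.c_[2*T[:,[0,2]],np.ones(len(T))];s=np.linalg.lstsq(A,(T[:,[0,2]]**2).sum(1),rcond=None)[0];print("circle",s[:2],np.sqrt(s[2]+s[0]**2+s[1]**2),len(T),"top",np.percentile(T[:,2],99),"far x",np.percentile(T[:,0],99.5))
# bar: world points z>.1 near bar
p,d=ctrl.camera("top");cv2.imwrite("pics/t3.png",p[:,:,::-1])
for n,X in(("wrist",W),("top",world("top",d).reshape(-1,3))):
    l=np.c_[(X[:,:2]-FO)@FR,X[:,2]]
    B=l[(abs(l[:,0]-.035)<.025)&(l[:,1]>-.1)&(l[:,1]<-.02)&(l[:,2]>.123)&(l[:,2]<.145)]
    print(n,len(B),B.mean(0).round(4),np.polyfit(B[:,1],B[:,0],1).round(4),np.percentile(B[:,2],95)) if len(B)>5 else print(n,len(B))
go(fw(-.006,-.165,.11),5.1,o)
E
```

```text
circle [0.03887676 0.0040432 ] 0.04880241593092163 21274 top 0.053700910778055555 far x 0.08483057338285556
wrist 5290 [ 0.0354 -0.0668  0.1311] [-0.0031  0.0352] 0.133191223555371
top 123 [ 0.0352 -0.0602  0.1301] [0.006  0.0356] 0.13541728850882273
t 4.28 pos [ 0.5489 -0.0216  0.1588] th 5.14 open 0.263 F [ 0.2  0.1 -1.2] g 60.4 -> [0.0046, -0.0014, 0.1219] 0.0002
```

View pics/w3.png

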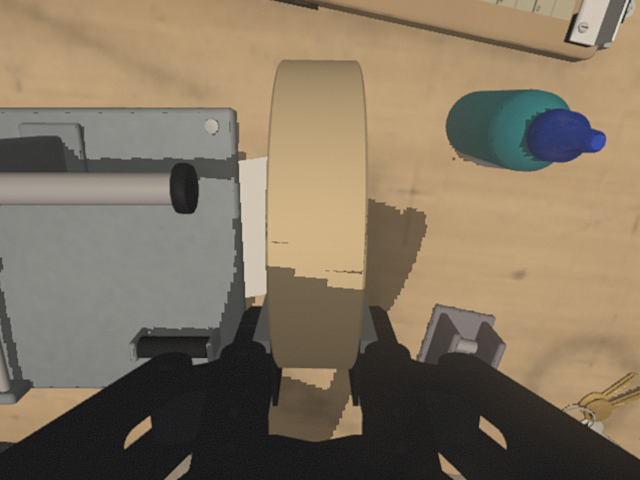

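The bar and knob (at 185,188) and the roll are clearly visible and aligned. I'll lower to threading height and then slide it on.

Call:
drive_tool --plan '[[[0.01,0,0.04,0],[0.01,0,0.09,0],[0.01,0,0.122,0],[0.01,0,0.125,0],[0.01,0,0.125,0],[0.01,0,0.125,0]]]'

```text
time_s: 4.88
eef_pos: [0.5549, -0.0214, 0.1111]
eef_rot: [0.0, 0.999, 0.045, 0.001]
wrist_force: [-0.1, -0.3, -1.6]
opening: 0.263
grasp_force: 60.4
```

```bash
python3 - <<'E'
from h import *
o=ctrl.get_obs();l=(o["eef_pos"][:2]-FO)@FR;print("local",l.round(4))
go(fw(-.0035,-.055,.109),5.1,o)
E
```

```text
local [-0.0017 -0.1659]
t 4.88 pos [ 0.5549 -0.0214  0.1111] th 5.13 open 0.263 F [-0.1 -0.3 -1.6] g 60.4 -> [-0.0044, -0.2772, 0.005] 0.0002
```

Call:
drive_tool --plan '[[[-0.004,-0.04,0.005,0],[-0.004,-0.08,0.005,0],[-0.004,-0.12,0.005,0],[-0.004,-0.16,0.005,0],[-0.004,-0.2,0.005,0],[-0.004,-0.24,0.005,0],[-0.004,-0.265,0.005,0],[-0.004,-0.277,0.005,0],[-0.004,-0.277,0.005,0],[-0.004,-0.277,0.005,0]]]'

```text
time_s: 5.72
eef_pos: [0.5434, 0.0891, 0.1086]
eef_rot: [0.0, 0.999, 0.045, 0.0]
wrist_force: [0.3, -0.2, -2.2]
opening: 0.263
grasp_force: 60.4
```

```bash
python3 - <<'E'
from h import *
o=ctrl.get_obs();l=(o["eef_pos"][:2]-FO)@FR;print("local",l.round(4))
go(fw(-.0035,-.055,.0945),5.1,o)
E
```

```text
local [-0.0033 -0.0548]
t 5.72 pos [0.5434 0.0891 0.1086] th 5.19 open 0.263 F [ 0.3 -0.2 -2.2] g 60.4 -> [-0.0005, 0.0005, 0.0352] 0.0005
```

Call:
drive_tool --plan '[[[0,0,0.01,0],[0,0,0.02,0],[0,0,0.027,0],[0,0,0.032,0],[0,0,0.035,0],[0,0,0.035,0],[0,0,0.035,0]]]'

```text
time_s: 6.3
eef_pos: [0.5432, 0.0893, 0.0941]
eef_rot: [0.0, 0.999, 0.045, 0.0]
wrist_force: [0.4, -1.3, -0.8]
opening: 0.264
grasp_force: 60.4
```

Call:
drive_tool --plan '[[[0,0,0,0],[0,0,0,0],[0,0,0,0],[0,0,0,0],[0,0,0,0],[0,0,0,0],[0,0,0,0],[0,0,0,0],[0,0,0,0],[0,0,0,0]]]' --jaw 0.3

```text
time_s: 7.13
eef_pos: [0.543, 0.0895, 0.0941]
eef_rot: [-0.0, 0.999, 0.045, -0.0]
wrist_force: [0.0, -0.1, 0.3]
opening: 0.697
grasp_force: 0.0
```

Call:
drive_tool --plan '[[[0,0,-0.04,0],[0,0,-0.1,0],[0,0,-0.18,0],[0,0,-0.25,0],[0,0,-0.3,0],[0,0,-0.3,0],[0,0,-0.3,0]]]'

```text
time_s: 7.72
eef_pos: [0.5439, 0.0895, 0.2155]
eef_rot: [0.0, 0.999, 0.045, 0.002]
wrist_force: [0.1, 0.1, -0.4]
opening: 0.699
grasp_force: 0.0
```

```bash
python3 - <<'E'
from h import *
o=ctrl.get_obs();p,d=ctrl.camera("wrist");cv2.imwrite("pics/w4.png",p[:,:,::-1])
W=world("wrist",d,o).reshape(-1,3)[d.ravel()>0]
l=np.c_[(W[:,:2]-FO)@FR,W[:,2]]
T=l[(abs(l[:,1]+.055)<.03)&(abs(l[:,0]-.035)<.05)&(l[:,2]>.1365)&(l[:,2]<.16)]
print("roll top",T.mean(0).round(4),np.percentile(T,[2,98],axis=0).round(4).tolist())
# predicted centre (feeder frame)
go(fw(-.02,.088,.22),95.1,o)
E
```

```text
roll top [ 0.0378 -0.0531  0.1438] [[0.0068, -0.0642, 0.137], [0.0648, -0.0418, 0.1477]]
t 7.72 pos [0.5439 0.0895 0.2155] th 5.18 open 0.699 F [ 0.1  0.1 -0.4] g 0.0 -> [-0.0426, -0.3563, -0.0115] -0.4996
```

View pics/w4.png

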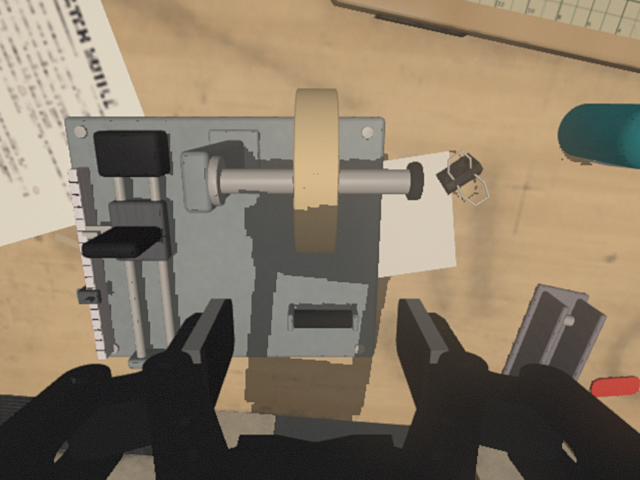

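The roll hangs on the bar between the post and the knob. The picture shows the handle at about (122,242) and the marker at (88,297). Next I rotate and go over the handle.

Call:
drive_tool --plan '[[[-0.04,-0.08,-0.012,-0.04],[-0.043,-0.16,-0.012,-0.08],[-0.043,-0.24,-0.012,-0.12],[-0.043,-0.3,-0.012,-0.16],[-0.043,-0.34,-0.012,-0.2],[-0.043,-0.356,-0.012,-0.24],[-0.043,-0.356,-0.012,-0.28],[-0.043,-0.356,-0.012,-0.32],[-0.043,-0.356,-0.012,-0.36],[-0.043,-0.356,-0.012,-0.4],[-0.043,-0.356,-0.012,-0.44],[-0.043,-0.356,-0.012,-0.48]]]' --jaw 0

```text
time_s: 8.77
eef_pos: [0.5119, 0.2295, 0.2166]
eef_rot: [-0.001, 0.698, 0.716, -0.002]
wrist_force: [0.3, 0.2, -0.6]
opening: 1.0
grasp_force: 0.0
```

```bash
python3 -c "
from h import *
go(fw(-.02,.088,.22),95.1)"
```

```text
t 8.77 pos [0.5119 0.2295 0.2166] th 91.47 open 1.0 F [ 0.3  0.2 -0.6] g 0.0 -> [0.0008, 0.0053, -0.0085] -0.0201
```

Call:
drive_tool --plan '[[[0,0.005,0,-0.02],[0,0.005,0,-0.02],[0,0.005,0,-0.02],[0,0.005,0,-0.02]]]'

```text
time_s: 9.1
eef_pos: [0.5144, 0.2296, 0.2178]
eef_rot: [-0.001, 0.678, 0.735, -0.001]
wrist_force: [-0.0, -0.3, -0.1]
opening: 0.999
grasp_force: 0.0
```

```bash
python3 - <<'E'
from h import *
o=ctrl.get_obs();p,d=ctrl.camera("wrist");cv2.imwrite("pics/w5.png",p[:,:,::-1]);np.save("pics/w5.npy",world("wrist",d,o))
W=world("wrist",d,o).reshape(-1,3)[d.ravel()>0]
l=np.c_[(W[:,:2]-FO)@FR,W[:,2]]
def r(n,x,y,z):
    T=l[(l[:,0]>x[0])&(l[:,0]<x[1])&(l[:,1]>y[0])&(l[:,1]<y[1])&(l[:,2]>z[0])&(l[:,2]<z[1])]
    print(n,len(T),T.mean(0).round(4),np.percentile(T,[2,98],axis=0).round(4).tolist())
r("handle top",(-.05,.01),(.06,.12),(.078,.092))
r("carriage",(-.06,.02),(.06,.12),(.03,.04))
go(fw(-.02,.088,.05),95.1,o)
E
```

```text
handle top 930 [-0.0207  0.0919  0.0847] [[-0.0263, 0.0728, 0.0812], [-0.0152, 0.1098, 0.0867]]
carriage 2699 [-0.0205  0.0935  0.0351] [[-0.0454, 0.0704, 0.0305], [0.004, 0.1164, 0.037]]
t 9.1 pos [0.5144 0.2296 0.2178] th 94.6 open 0.999 F [-0.  -0.3 -0.1] g 0.0 -> [0.0008, -0.0002, 0.4194] -0.0028
```

View pics/w5.png

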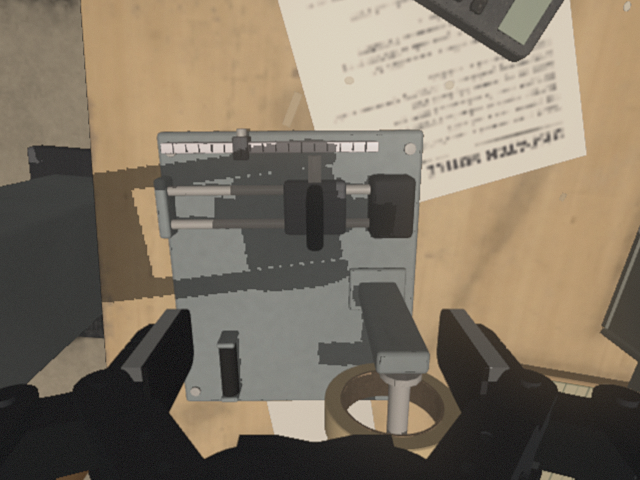

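The wrist view shows the handle at (316,215), the pointer at (316,165) and the marker at (241,145), with the roll still hanging. I'll descend on the handle and measure the marker offset from this same frame.

Call:
drive_tool --plan '[[[0.004,-0.001,0.09,-0.003],[0.005,-0.001,0.19,-0.003],[0.005,-0.001,0.28,-0.003],[0.005,-0.001,0.34,-0.003],[0.005,-0.001,0.39,-0.003],[0.005,-0.001,0.417,-0.003],[0.005,-0.001,0.417,-0.003],[0.005,-0.001,0.417,-0.003],[0.005,-0.001,0.417,-0.003]]]'

```text
time_s: 9.9
eef_pos: [0.5158, 0.232, 0.0536]
eef_rot: [0.001, 0.674, 0.739, 0.001]
wrist_force: [0.1, 0.1, 0.0]
opening: 1.002
grasp_force: 0.0
```

```bash
python3 - <<'E'
from h import *
W=np.load("pics/w5.npy");L=np.dstack([(W[:,:,:2]-FO)@FR,W[:,:,2]])
p=cv2.imread("pics/w5.png")
for v in(132,138,145,153):print(v,p[v,228:256].mean(1).astype(int).tolist());
for (a,b,c,e) in((128,158,232,252),(155,185,306,326)):
    for v in range(a,b,4):print(v,(L[v,c:e:3,0]*1000).round(1).tolist(),(L[v,c:e:3,2]*1000).round().astype(int).tolist())
c=np.vstack([p[120:165,225:260].repeat(8,0).repeat(8,1)]);e=p[150:195,300:335].repeat(8,0).repeat(8,1)
cv2.imwrite("pics/w5c.png",np.hstack([c,e]))
go(fw(-.0207,.09,.05),95.1)
E
```

```text
132 [105, 103, 105, 106, 104, 105, 106, 107, 116, 134, 151, 166, 173, 167, 159, 149, 140, 122, 93, 76, 76, 101, 108, 108, 107, 107, 107, 108]
138 [135, 136, 135, 118, 84, 81, 89, 93, 93, 94, 97, 95, 93, 96, 96, 99, 94, 92, 82, 63, 56, 55, 66, 119, 138, 138, 136, 133]
145 [209, 209, 212, 215, 150, 88, 89, 91, 95, 96, 98, 99, 100, 96, 99, 98, 97, 97, 90, 70, 82, 75, 97, 189, 217, 187, 163, 166]
153 [136, 135, 127, 106, 84, 62, 55, 59, 57, 56, 60, 62, 55, 53, 62, 61, 58, 58, 58, 59, 60, 77, 83, 83, 84, 83, 82, 82]
128 [-89.1, -86.7, -78.8, -76.5, -74.4, -76.5, -74.0] [1, 1, 30, 30, 29, 1, 1]
132 [-87.1, -85.0, -79.2, -76.8, -74.5, -75.1, -72.6] [13, 11, 29, 29, 29, 11, 11]
136 [-82.6, -80.5, -78.1, -75.8, -73.4, -72.0, -72.7] [36, 36, 36, 36, 37, 32, 12]
140 [-82.5, -80.3, -78.1, -75.8, -73.7, -71.7, -71.7] [38, 38, 37, 37, 36, 34, 20]
144 [-82.6, -80.6, -78.2, -76.0, -73.7, -71.6, -70.2] [38, 37, 38, 37, 37, 36, 30]
148 [-82.8, -80.7, -78.4, -76.3, -73.9, -71.7, -70.2] [38, 37, 38, 37, 37, 36, 31]
152 [-83.2, -81.0, -77.2, -76.0, -74.1, -71.6, -70.6] [37, 37, 45, 39, 37, 38, 30]
156 [-88.3, -81.1, -77.6, -76.7, -74.1, -72.1, -73.4] [13, 38, 44, 36, 38, 36, 13]
155 [-27.3, -24.4, -22.1, -19.8, -17.5, -14.9, -12.4] [12, 34, 34, 35, 36, 13, 14]
159 [-27.3, -24.4, -22.1, -19.8, -17.5, -14.9, -12.4] [12, 35, 40, 40, 35, 12, 13]
163 [-27.3, -24.5, -22.1, -19.8, -17.5, -14.9, -12.4] [12, 34, 42, 41, 36, 14, 13]
167 [-27.4, -24.5, -22.1, -19.8, -17.5, -14.9, -12.4] [13, 34, 40, 41, 35, 13, 13]
171 [-27.5, -24.6, -22.2, -19.9, -17.5, -14.9, -12.4] [12, 35, 40, 41, 35, 13, 13]
175 [-27.5, -24.6, -22.3, -19.9, -17.6, -15.0, -12.4] [13, 34, 34, 35, 35, 13, 10]
179 [-27.2, -24.6, -22.3, -19.9, -17.6, -15.1, -12.7] [25, 36, 35, 35, 33, 25, 26]
183 [-27.0, -24.7, -22.3, -20.0, -17.6, -15.2, -12.9] [36, 35, 35, 35, 37, 35, 36]
t 9.9 pos [0.5158 0.232  0.0536] th 95.24 open 1.002 F [0.1 0.1 0. ] g 0.0 -> [-0.0, -0.0066, 0.0091] 0.0008
```

View pics/w5c.png

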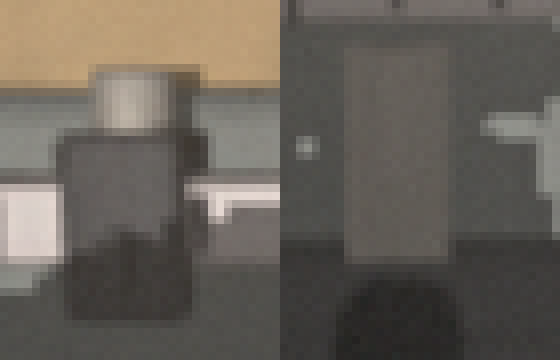

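The crop puts the marker centre at feeder x ≈ -77.2 mm and the pointer at ≈ -20.9 mm, so the pull is about 56.5 mm. I'll correct the position and close the fingers.

Call:
drive_tool --plan '[[[0,-0.007,0.008,0],[0,-0.007,0.008,0],[0,-0.007,0.008,0]]]'

```text
time_s: 10.15
eef_pos: [0.5119, 0.2316, 0.0496]
eef_rot: [0.0, 0.674, 0.739, 0.0]
wrist_force: [-0.4, -0.7, 0.3]
opening: 0.997
grasp_force: 0.0
```

Call:
drive_tool --plan '[[[0,0,0,0],[0,0,0,0],[0,0,0,0],[0,0,0,0],[0,0,0,0],[0,0,0,0],[0,0,0,0],[0,0,0,0],[0,0,0,0],[0,0,0,0],[0,0,0,0],[0,0,0,0]]]' --jaw 1

```text
time_s: 11.15
eef_pos: [0.5127, 0.2316, 0.0491]
eef_rot: [0.001, 0.674, 0.739, 0.001]
wrist_force: [5.1, 1.0, -4.1]
opening: 0.129
grasp_force: 59.0
```

```bash
python3 - <<'E'
from h import *
o=ctrl.get_obs();print(((o["eef_pos"][:2]-FO)@FR).round(4));go(np.array(o["eef_pos"])+np.r_[FR@[-.0565,0],0],95.1,o)
E
```

```text
[-0.0212  0.0898]
t 11.15 pos [0.5127 0.2316 0.0491] th 95.24 open 0.129 F [ 5.1  1.  -4.1] g 59.0 -> [0.0003, -0.1412, -0.0003] 0.0008
```

Call:
drive_tool --plan '[[[0,-0.015,0,0],[0,-0.03,0,0],[0,-0.045,0,0],[0,-0.06,0,0],[0,-0.075,0,0],[0,-0.09,0,0],[0,-0.105,0,0],[0,-0.12,0,0],[0,-0.132,0,0],[0,-0.141,0,0],[0,-0.141,0,0],[0,-0.141,0,0]]]'

```text
time_s: 12.15
eef_pos: [0.4569, 0.2266, 0.0491]
eef_rot: [0.001, 0.674, 0.739, 0.001]
wrist_force: [8.0, 2.1, -6.8]
opening: 0.132
grasp_force: 59.8
```

```bash
python3 - <<'E'
from h import *
o=ctrl.get_obs();print(((o["eef_pos"][:2]-FO)@FR).round(4));go(o["eef_pos"],95.1,o)
p,d=ctrl.camera("wrist");W=world("wrist",d,o);L=np.dstack([(W[:,:,:2]-FO)@FR,W[:,:,2]]);np.save("pics/w6.npy",L)
q,_=ctrl.camera("top");cv2.imwrite("pics/t6.png",q[:,:,::-1])
cv2.imwrite("pics/w6full.png",p[:,:,::-1])
a=cv2.resize(p[:,:,::-1],(480,360));b=cv2.resize(q[195:295,255:335,::-1],(288,360),interpolation=cv2.INTER_CUBIC)
cv2.imwrite("pics/w6.png",np.hstack([a,b]))
E
```

```text
[-0.0772  0.0898]
t 12.15 pos [0.4569 0.2266 0.0491] th 95.24 open 0.132 F [ 8.   2.1 -6.8] g 59.8 -> [0.0, 0.0, 0.0] 0.0008
```

View pics/w6.png

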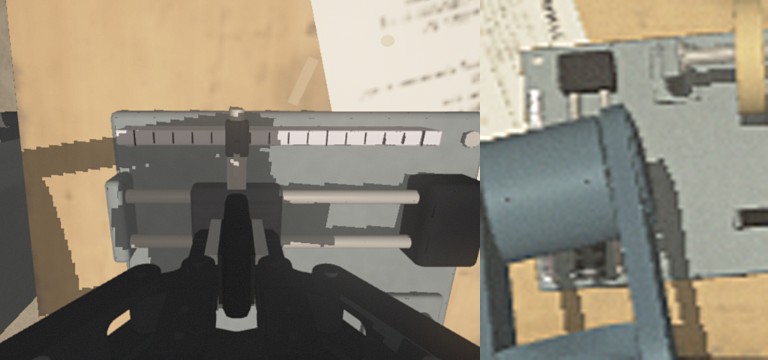

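The pointer (236,170) sits in line with the marker (237,138). I'll check that numerically, along with the state of the roll.

```bash
python3 - <<'E'
from h import *
L=np.load("pics/w6.npy")
for n,v0,v1,zl,zh in(("marker",170,200,.033,.05),("pointer",212,238,.036,.05),("handle",265,300,.078,.092)):
    S=L[v0:v1,290:345].reshape(-1,3);S=S[(S[:,2]>zl)&(S[:,2]<zh)]
    print(n,len(S),S.mean(0).round(4),np.percentile(S[:,0],[3,50,97]).round(4))
E
```

```text
marker 951 [-0.0774  0.1391  0.0377] [-0.0831 -0.0776 -0.0719]
pointer 188 [-0.0777  0.1249  0.0405] [-0.079  -0.0775 -0.0764]<stdin>:5: RuntimeWarning: Mean of empty slice.
  ret = um.true_divide(
Traceback (most recent call last):
IndexError: index -1 is out of bounds for axis 0 with size 0
```

The pointer and marker agree to within about 0.3 mm. I'll hold for half a second so step 2 registers, then hand in.

Call:
drive_tool --plan '[[[0,0,0,0],[0,0,0,0],[0,0,0,0],[0,0,0,0],[0,0,0,0],[0,0,0,0],[0,0,0,0],[0,0,0,0]]]'

```text
time_s: 12.92
eef_pos: [0.4571, 0.2266, 0.0491]
eef_rot: [0.001, 0.674, 0.739, 0.001]
wrist_force: [7.7, 1.4, -5.7]
opening: 0.129
grasp_force: 59.8
```

```bash
python3 -c "
from h import *
go(fw(-.0772,.0898,.0491),95.1);print(ctrl.hand_in())"
```

```text
t 12.92 pos [0.4571 0.2266 0.0491] th 95.23 open 0.129 F [ 7.7  1.4 -5.7] g 59.8 -> [-0.0002, -0.0005, 0.0] 0.0007
the job is handed in; nothing more can be done
None
```

I handed the job in at about 13 s with the roll hung on the bar and released, and the slide held with its pointer within about 0.3 mm of the marker by my measurement; the hand-in gave no verdict.

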